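# Shut the garlic keeper and snap its locking cap on

### The arm

A 7-joint arm with a two-finger parallel gripper is mounted at the origin on a cart in front of the work surface, level with it; the furniture and walls round the work are solid. World frame = base frame: x ahead of the robot, y to its left, z up, the work surface at z = 0. Lengths are in m, angles in rad, forces in N, time in s.
With the tool pointing down it reaches from about 0.425 to 0.875 m from the base axis. Payload 8.4 kg.
Tool frame: the origin (TCP) lies on the mounting face of the last link; the fingertips stand 173 mm ahead of it and the grasp point (between the pads) lies 155 mm ahead of it (arm.hold_point_z is the z of the grasp point in the tool frame, in m); z points along the fingers, y is the line along which they close (so a half turn about z gives the same grasp; the last joint's range is limited). The gripper opens to 85 mm and grips with 20 to 120 N. Pads are 22 mm wide; open, the fingers measure 114 mm over their backs; the gripper's body (76 mm by 85 mm) begins 54 mm behind the grasp point. The pads swing forward as they close: fully open they stand 13 mm farther back than shut.
Start: joints at [1.233, 0.333, 0.04, 1.465, -0.013, 1.343, -0.059], TCP at [0.154, -0.632, 0.405] pointing down, gripper open.
Joint ranges: [-2.58, 2.58], [-0.38, 2.09], [-1.3, 1.39], [0.25, 2.4], [-1.5, 4.64], [0.08, 2.09], [-2.65, 2.65]. Speed limits (rad/s): [2.22, 2.22, 2.79, 2.79, 3.14, 3.14, 3.14].

### API

Orientations are given as a unit quaternion [x, y, z, w].
In Python, from bench import arm gives the robot as it stands.
- The arm moves only by the tool servo_tool, never from a script. Its argument "steps" is a list of rows, each an object of numbers: "x", "y", "z": the shift along the tool's x, y, z in cm; "twist": the turn about the tool's z in degrees. A call has 1 to 10 rows; each row is the pose to reach, as a shift and turn from the pose commanded when the call began, along the tool's axes at that moment; what a row does not reach only later rows make up. A row lasts 1/8 s, in which the tool goes at most 62.5 mm and 10.7 degrees, less where a joint would pass 70% of its speed; a pose out of reach is approached as far as the arm can. A call with a gripper value outside its range is refused whole. "jaw" is the closure, from 0 (fully open) to 1 (shut), set as the call begins (left out, the last holds). The fingers move at their own pace and stop on an object; "squeeze" is the grip in N (left out, the last holds). Time passes only in rows, so rows that repeat a pose let the fingers close. It gives the time, the measured TCP pose, the force, the opening and the grip force at its end, in the units of the state.
- arm.get_obs(): the state, without advancing time (a new reading comes with each control period).
- arm.grab_frame(name): name is "side" or "top"; returns (picture, depth): 400x640x3 uint8, blue, green, red; 400x640 float32, m along the optical axis (not along the pixel's ray), 0 where there is no reading.
- arm.camera_info(name): a dict with "K" (3x3 intrinsics, pixels), "distortion" ([k1, k2, p1, p2, k3] as OpenCV has them; the pictures are not rectified), "rvec" (rotation vector, rad) and "tvec" (3), from world to camera coordinates, as OpenCV has them. Camera axes: x right, y down, z forward; pixel columns grow to the right and rows downward; lengths in m; the calibration is good to about 2 mm. A picture is of the moment at which its call begins. camera_info takes no time and is no camera call.
- arm.sign_off(): hands the job in; it is judged then, once.
Trained networks look in the newest picture that a camera, given by its name, has taken for a name from the list of things; names that differ only in an ending like _2 or _b are one class to them, and where a whole thing is asked for, a point or a joint stands for the part that bears it (a point fixed in the world has none). Each returns a list of dicts, best first, with "conf" (0 to 1); they miss things now and then, are a little off and sometimes report something else, mostly with a low value. They report only what shows in the picture. A call takes as long as a camera call. They do not tell look-alikes from the thing itself.
- arm.regions_of(camera, name): "region" (400x640 bool, what is visible of it).
- arm.landmark_of(camera, name): "centre" ([x, y, z] in m, in world coordinates, good to about 4 mm: a listed point, or the origin of a listed thing).
The state is a dict: "clock": time; "joint_pos": joint angles; "qvel": joint speeds; "joint_efforts": joint torques, N m; "eef_pos": TCP position; "tcp_rot": TCP orientation; "ft_force": force on the tool from outside, world axes, zero at the start; "torque": the same for the moment, N m; "gripper_width": finger opening in m; "finger_force": force on a finger pad.
Only numpy, scipy, OpenCV 4.12 (cv2) and the standard library are available. Lean on these libraries where they do the work, as an engineer would, in place of code of your own. Each camera call takes 0.05 s, during which the arm holds its last target. There are 200 camera calls.

### The job

Shut the garlic keeper: slide its wooden cover fully home over the bulbs, which uncovers the steel stud in the well beside them; then take the loose black snap cap from the worktop and press it straight down onto the stud, mouth down, past the click until it sits fully home on the ring at the stud's foot. Do not stop at the click and do not let go: finish with the gripper still on the cap, pressing it firmly down. Leave the things standing round about where they are.

Things in the scene. Friction and masses are not known exactly. Their poses are not given: they have to be found in the camera images.
- keeper: The garlic keeper, fixed: light wooden box 216 mm long (y), 136 wide (x), 71.5 high; origin under its middle, z up. Garlic bulbs lie in its +y part. At its -y end is a well, floor 32 mm high, 122 mm wide, with the stud. Guide lips leave 111 mm between the long sides, so fingers have room on the +x and -x sides of the stud. The well's -y end wall is 45 mm from the stud's axis, 61 mm high.
- stud_seat (a point): Point on the stud's axis level with the top of the ring the cap sits on, 36 mm above the worktop; axes as the keeper's. The steel stud, 20 mm thick, tapers to 10 mm at its tip 24 mm above this point; four sprung catch balls 9 mm above this point stand out to 28 mm diameter. On the +y side the shut cover's edge is 26 mm from the axis (its top 31 mm above this point): no room for a finger there.
- cover (a joint): Travel of the flat wooden cover in the keeper's guides, in m: 0 = fully shut over the bulbs (at its stop), 0.068 = fully open. Opening moves it along the keeper's -y, shutting along +y. While open it lies over the stud, which can be reached only when it is shut. It stays where it is left and slides with about 1.5 N.
- tab_grip (a point): Grip point on the upright pull tab in the middle of the cover, moving with it; frame parallel to the keeper's. The tab is 12 mm thick along y, 44 mm long along x; its top is 9.5 mm above this point, a 3 mm high foot strip on the cover is 18 mm below it and the cover's top 21 mm below it. The point is 88 mm above the worktop.
- cap_centre (a point): Centre (half-way up) of the loose black snap cap: an upright ribbed cylinder 43 mm in diameter, 42 mm high, flat closed top, mouth down (opening 24 mm), about 50 g, z axis up, yaw of no matter. It stands on the worktop, this point 21 mm up, in one of three places; salt shaker and egg timer have the others.
- cap: The snap cap, origin at the centre of its mouth, 21 mm below cap_centre. Lowered over the stud, it meets the catch balls with cap_centre about 33 mm above stud_seat; the push then rises to roughly 7 to 13 N, drops suddenly (the click) at 27 to 30 mm, and the catch draws the cap down with up to 12 N, under 3 N once home. Fully home, on the ring, cap_centre is 21 mm above stud_seat.
- seat_ring: The steel ring round the stud's foot (37 mm in diameter, 4 mm high), fixed in the keeper; its top, at stud_seat, takes the push of the seated cap. Origin at the centre of its underside.
- salt_shaker: Bystander: small glass salt shaker with a grey domed top, 44 mm in diameter, 90 mm high; origin under its centre.
- egg_timer: Bystander: wind-up egg timer, a red dome on a white base, 55 mm in diameter, 56 mm high; origin under its centre.
- spice_jar: Bystander: spice jar, 41 mm in diameter, 105 mm high, standing to the right of the keeper; origin under its centre.
Things that resemble listed ones, but are neither listed nor needed, are in the scene too. What is meant by the cap is not pink, and is the smaller of those in its own colour.

How it is judged:
On the way, in this order (a step that is already met when the one before it is completed fails the run):
1. the cover is slid fully shut, with the cap not yet on the stud (value of joint cover below 0.004 m and distance between cap_centre and stud_seat above 0.05 m), for 0.2 s.
2. the cap is pressed past the click and sits on the ring round the stud, the cover still shut (z of cap_centre in the frame of stud_seat between 0.017 and 0.0235 m and horizontal distance between cap_centre and stud_seat below 0.005 m and angle between the z axis of cap_centre and the z axis of stud_seat, either way round below 0.08 rad and value of joint cover below 0.004 m), for 0.1 s.
At the end, for the whole second after the job is handed in: At the end and through the last second the cover is shut (within 4 mm), the cap sits home on the stud (its centre 17 to 23.5 mm above stud_seat, within 5 mm of the stud's axis, upright within 0.08 rad), the fingers are on the cap and it is being pressed onto the ring with more than 4 N (all of step 2 and contact force between seat_ring and cap above 4 N and contact force between the fingers and cap above 2 N); the arm keeps its last pose, push and grip.
It fails at once if the salt shaker is moved more than 30 mm (distance of salt_shaker from where it was at the start of the episode above 0.03 m).
It fails at once if the egg timer is moved more than 30 mm (distance of egg_timer from where it was at the start of the episode above 0.03 m).
It fails at once if the spice jar is moved more than 30 mm (distance of spice_jar from where it was at the start of the episode above 0.03 m).
It also fails if it takes over 58 s, if anything falls off the work surface, if the arm or the gripper's body presses on something with over 40 N, if the wrist force passes 120 N, or if a joint passes its speed limit or range.

## Working session

There is one attempt and no reset: what is moved stays moved. The work goes in short steps, Python scripts to look and compute and a tool call to move; the robot and the scene stay as the last step left them, time stands still between calls to the robot, and variables do not carry over. Pictures are saved under pics/ and viewed, at most 10 in all, crops included, and the job is handed in when it is done.

Besides the shell and the picture viewer there is one more tool, called after "Request:" by a JSON object that holds its "name" and its "arguments". servo_tool: Moves the arm, as the interface text tells. Its arguments: {"type":"object","properties":{"steps":{"type":"array","items":{"type":"object","properties":{"x":{"type":"number"},"y":{"type":"number"},"z":{"type":"number"},"twist":{"type":"number"}}}},"jaw":{"type":"number"},"squeeze":{"type":"number"}},"required":["steps"]}

```bash
mkdir -p pics; ls; cat > h.py <<'E'
import numpy as np, cv2
from bench import arm
from scipy.spatial.transform import Rotation as R
np.set_printoptions(precision=4,suppress=True)
def world(cam,uv,d):
    c=arm.camera_info(cam); K=np.array(c["K"]);D=np.array(c["distortion"])
    p=cv2.undistortPoints(np.array(uv,float).reshape(-1,1,2),K,D).reshape(-1,2)
    d=np.asarray(d).reshape(-1,1)
    pc=np.hstack([p*d,d]); Rm=cv2.Rodrigues(np.array(c["rvec"],float))[0]
    return (pc-np.array(c["tvec"]).reshape(1,3))@Rm
def cloud(cam,dep,mask):
    v,u=np.nonzero(mask&(dep>0)); return world(cam,np.c_[u,v],dep[v,u])
def pose():
    o=arm.get_obs(); p=np.array(o["eef_pos"]); r=R.from_quat(o["tcp_rot"]).as_matrix()
    return o,p,r
def delta(target,yaw=None):
    """tool-axis shift in cm for grasp point -> world target"""
    o,p,r=pose(); g=p+r[:,2]*arm.hold_point_z
    return r.T@(np.array(target)-g)*100
E
python3 - <<'E'
from h import *
o,p,r=pose(); print(o["clock"],p,r,arm.hold_point_z,o["gripper_width"])
for c in("side","top"):
    im,d=arm.grab_frame(c); cv2.imwrite(f"pics/{c}0.png",im); np.save(f"{c}0.npy",d)
    for n in["keeper","stud_seat","tab_grip","cap_centre","salt_shaker","egg_timer","spice_jar"]:
        print(c,n,[(np.array(q["centre"]).round(4).tolist(),round(q["conf"],2)) for q in arm.landmark_of(c,n)])
E
```

```text
pics
0.0 [ 0.1537 -0.6314  0.4038] [[ 0.9716  0.2365 -0.0005]
 [ 0.2365 -0.9716  0.0015]
 [-0.0001 -0.0016 -1.    ]] 0.1547 0.08550814399504389
side keeper [([0.5502, 0.1143, -0.003], 0.98)]
side stud_seat [([0.5527, 0.0581, 0.0359], 0.76)]
side tab_grip [([0.5502, 0.0869, 0.0856], 0.68)]
side cap_centre [([0.4991, -0.0657, 0.0188], 0.81), ([0.4189, -0.0844, 0.0261], 0.79), ([0.5459, 0.1193, -0.0002], 0.69), ([0.4025, -0.1954, 0.0189], 0.54)]
side salt_shaker [([0.3864, -0.339, 0.0007], 0.59)]
side egg_timer [([0.3871, 0.2423, -0.0018], 0.83)]
side spice_jar [([0.6955, -0.1264, 0.0004], 0.9)]
top keeper [([0.5473, 0.1132, 0.0001], 0.97)]
top stud_seat [([0.5522, 0.0559, 0.0354], 0.85)]
top tab_grip [([0.3848, -0.3355, 0.0006], 0.5)]
top cap_centre [([0.5011, -0.0689, 0.0207], 0.78), ([0.4049, -0.1991, 0.0211], 0.69), ([0.4137, -0.0894, 0.0298], 0.66)]
top salt_shaker [([0.3843, -0.339, 0.0011], 0.55)]
top egg_timer [([0.3848, 0.2447, -0.0011], 0.76)]
top spice_jar []
```

View pics/top0.png

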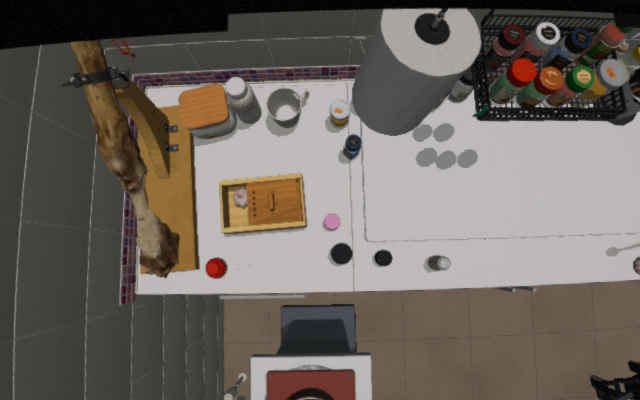

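View pics/side0.png

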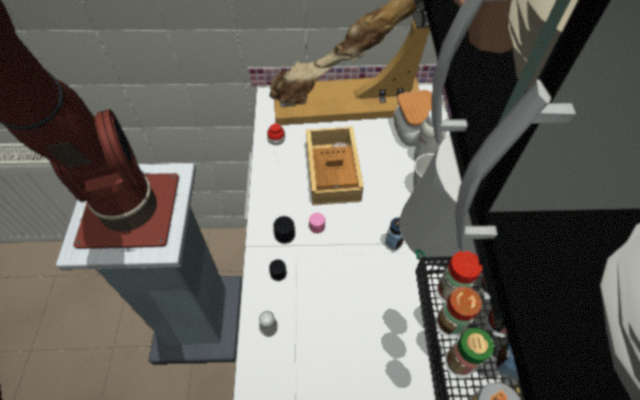

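The top view shows the keeper at about (262,203), with its bulbs towards +y (left) and the cover over the -y end. The tab is at (271,200). The small black cap is at (383,258); the larger black look-alike is at (342,253) and the pink one at (332,221). The salt shaker is at (440,263) and the red timer at (216,267). Next I'll get metric refinements.

```bash
python3 - <<'E'
from h import *
for c in("side","top"):
    d=np.load(f"{c}0.npy")
    for q in arm.regions_of(c,"keeper")[:1]:
        m=cv2.dilate(q["region"].astype(np.uint8),np.ones((3,3)))>0
        P=cloud(c,d,m); 
        T=P[(P[:,2]>.063)&(P[:,2]<.08)]
        # rim+cover: rectangle
        (cx,cy),(w,h),a=cv2.minAreaRect(T[:,:2].astype(np.float32)*1000)
        print(c,"keeper top rect",cx,cy,w,h,a,len(T))
        t=P[(P[:,2]>.085)&(P[:,2]<.11)]; print(" tab",len(t),t.mean(0),t.min(0),t.max(0))
        if len(t)>4:
            print(" tabrect",cv2.minAreaRect(t[:,:2].astype(np.float32)*1000))
    for q in arm.regions_of(c,"cap_centre"):
        P=cloud(c,d,q["region"]); P=P[P[:,2]>0.01]; t=P[P[:,2]>np.percentile(P[:,2],95)-.006]
        print(c,"cap",round(q["conf"],2),len(t),t.mean(0),(t.min(0)+t.max(0))/2,np.ptp(t,0))
    for q in arm.landmark_of(c,"tab_grip"): print(c,q)
for n in ["cap_centre","stud_seat"]:
  for c in("side","top"):
    for i in range(3):
        print(c,n,[np.array(q["centre"]).round(4) for q in arm.landmark_of(c,n)])
im=cv2.imread("pics/top0.png"); cv2.imwrite("pics/c1.png",cv2.resize(im[150:290,190:410],None,fx=3.5,fy=3.5,interpolation=cv2.INTER_CUBIC))
E
```

```text
side keeper top rect 549.69873046875 111.59012603759766 136.06996154785156 221.11886596679688 3.8436310291290283 2100
 tab 92 [0.5516 0.0819 0.0938] [0.5311 0.0764 0.085 ] [0.5713 0.0908 0.1017]
 tabrect ((551.2192993164062, 83.76602172851562), (14.457481384277344, 40.13101577758789), 89.39340209960938)
side cap 0.74 280 [ 0.4174 -0.0916  0.0545] [ 0.4182 -0.0911  0.0551] [0.0502 0.0525 0.008 ]
side cap 0.58 170 [ 0.501  -0.0696  0.0416] [ 0.5002 -0.0691  0.042 ] [0.0388 0.0382 0.0073]
side cap 0.57 198 [ 0.4031 -0.2007  0.0418] [ 0.4028 -0.2     0.043 ] [0.0387 0.0411 0.0088]
side cap 0.42 71 [0.3857 0.2379 0.0536] [0.3859 0.2399 0.0542] [0.0292 0.0315 0.0096]
side {'centre': [0.5502, 0.0869, 0.0856], 'conf': 0.68}
top keeper top rect 549.0451049804688 115.45852661132812 136.5255584716797 215.2044677734375 3.896118640899658 3010
 tab 91 [0.5502 0.0878 0.0971] [0.5296 0.0813 0.0874] [0.5724 0.0939 0.1028]
 tabrect ((550.9256591796875, 88.59998321533203), (43.20707702636719, 12.076537132263184), 3.7079455852508545)
top cap 0.91 328 [ 0.4171 -0.0859  0.0555] [ 0.4168 -0.0857  0.0558] [
[... 706 characters left out ...]
, array([ 0.4025, -0.1954,  0.0189])]
top cap_centre [array([ 0.5011, -0.0689,  0.0207]), array([ 0.4049, -0.1991,  0.0211]), array([ 0.4137, -0.0894,  0.0298])]
top cap_centre [array([ 0.5011, -0.0689,  0.0207]), array([ 0.4049, -0.1991,  0.0211]), array([ 0.4137, -0.0894,  0.0298])]
top cap_centre [array([ 0.5011, -0.0689,  0.0207]), array([ 0.4049, -0.1991,  0.0211]), array([ 0.4137, -0.0894,  0.0298])]
side stud_seat [array([0.5527, 0.0581, 0.0359])]
side stud_seat [array([0.5527, 0.0581, 0.0359])]
side stud_seat [array([0.5527, 0.0581, 0.0359])]
top stud_seat [array([0.5522, 0.0559, 0.0354])]
top stud_seat [array([0.5522, 0.0559, 0.0354])]
top stud_seat [array([0.5522, 0.0559, 0.0354])]
```

View pics/c1.png

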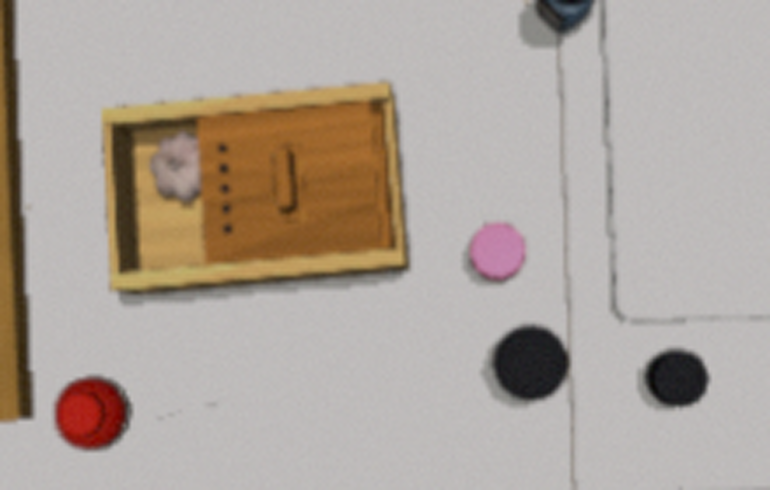

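The keeper's yaw is about +3.9°, and the tab is at (0.5505, 0.0875), 12 mm thick along y as specified. The small black cap is at (0.404, -0.198), and its top at about 43 mm matches. I'll work out the move over the tab.

```bash
python3 - <<'E'
from h import *
for t in [(0.42,-0.42,.249),(.50,-.2,.249),(.5505,.0875,.20),(.5505,.0875,.092)]: print(t,delta(t))
E
```

```text
(0.42, -0.42, 0.249) [ 30.8742 -14.2562   0.1002]
(0.5, -0.2, 0.249) [ 43.8495 -33.7406   0.102 ]
(0.5505, 0.0875, 0.2) [ 55.5546 -60.4806   5.0043]
(0.5505, 0.0875, 0.092) [ 55.5545 -60.4797  15.8043]
```

Request:
{"name": "servo_tool", "arguments": {"steps": [{"x": 6, "y": -2.8}, {"x": 12, "y": -5.6}, {"x": 18, "y": -8.4}, {"x": 24, "y": -11.2}, {"x": 30.9, "y": -14.3}, {"x": 34, "y": -19}, {"x": 37.2, "y": -24}, {"x": 40.5, "y": -29, "twist": 3}, {"x": 43.8, "y": -33.7, "twist": 6}, {"x": 43.8, "y": -33.7, "twist": 9.8}], "jaw": 0.4}}

```text
invalid input at $.steps[0]: expected keys x, y, z, twist
```

```bash
python3 - <<'E'
from h import *
o,p,r=pose(); print(o["clock"],p,r[:,0],o["gripper_width"],o["joint_pos"],o["ft_force"])
for t in [(.5505,.0875,.20),(.5505,.0875,.092)]: print(t,delta(t))
E
```

```text
1.7 [ 0.1537 -0.6315  0.4047] [0.9716 0.2365 0.    ] 0.08545401971611098 [ 1.2328  0.3332  0.0399  1.4654 -0.0134  1.3433 -0.0585] [-0.4519  0.0072 -0.3647]
(0.5505, 0.0875, 0.2) [ 55.5546 -60.4806   5.0043]
(0.5505, 0.0875, 0.092) [ 55.5545 -60.4797  15.8043]
```

Request:
{"name": "servo_tool", "arguments": {"steps": [{"x": 6, "y": -2.8, "z": 0, "twist": 0}, {"x": 12, "y": -5.6, "z": 0, "twist": 0}, {"x": 18, "y": -8.4, "z": 0, "twist": 0}, {"x": 24, "y": -11.2, "z": 0, "twist": 0}, {"x": 30.9, "y": -14.3, "z": 0, "twist": 0}, {"x": 34, "y": -19, "z": 0, "twist": 0}, {"x": 37.2, "y": -24, "z": 0, "twist": 0}, {"x": 40.5, "y": -29, "z": 0, "twist": 3}, {"x": 43.8, "y": -33.7, "z": 0, "twist": 6}, {"x": 43.8, "y": -33.7, "z": 0, "twist": 9.8}], "jaw": 0.4}}

```text
clock: 2.95
eef_pos: [0.5012, -0.1952, 0.4052]
tcp_rot: [0.999, 0.037, 0.001, -0.001]
ft_force: [-0.3, -1.3, 1.2]
gripper_width: 0.0514
finger_force: 0.0
```

```bash
python3 - <<'E'
from h import *
o,p,r=pose(); print(o["clock"],p,r[:,0],o["gripper_width"],o["joint_pos"],o["ft_force"])
for t in [(.5505,.0875,.20),(.5505,.0875,.092)]: print(t,delta(t))
E
```

```text
2.95 [ 0.5012 -0.1952  0.4052] [0.9973 0.0733 0.0014] 0.05142606747207612 [ 0.5809  0.1242 -0.3168  1.7239  0.0386  1.2988 -1.2414] [-0.2886 -1.2635  1.1854]
(0.5505, 0.0875, 0.2) [  6.9593 -27.8111   5.0885]
(0.5505, 0.0875, 0.092) [  6.9447 -27.8     15.8885]
```

Request:
{"name": "servo_tool", "arguments": {"steps": [{"x": 1.4, "y": -5.6, "z": 0, "twist": 0}, {"x": 2.8, "y": -11.3, "z": 0, "twist": 0}, {"x": 4.2, "y": -17, "z": 0, "twist": 0}, {"x": 5.6, "y": -22.6, "z": 2, "twist": 0}, {"x": 7.0, "y": -28.2, "z": 5, "twist": 0}, {"x": 7.0, "y": -28.2, "z": 9, "twist": 0}, {"x": 7.0, "y": -28.2, "z": 9, "twist": 0}, {"x": 7.0, "y": -28.2, "z": 9, "twist": 0}]}}

```text
clock: 3.95
eef_pos: [0.5509, 0.0848, 0.3161]
tcp_rot: [0.999, 0.033, 0.001, 0.0]
ft_force: [0.1, -0.5, -0.5]
gripper_width: 0.0514
finger_force: 0.0
```

```bash
python3 - <<'E'
from h import *
im,d=arm.grab_frame("side"); cv2.imwrite("pics/s1.png",cv2.resize(im[60:260,230:470],None,fx=3,fy=3,interpolation=cv2.INTER_CUBIC))
o,p,r=pose(); print(o["clock"],p,r[:,0],o["gripper_width"],o["joint_pos"],o["ft_force"])
for t in [(.5505,.0875,.092)]: print(t,delta(t))
E
```

```text
4.0 [0.551  0.0847 0.3166] [0.9978 0.066  0.0023] 0.05121328353132622 [ 0.2293  0.2558 -0.5308  1.7819  0.1422  1.1395 -1.8515] [0.263  1.041  0.6805]
(0.5505, 0.0875, 0.092) [-0.0881 -0.2852  6.9913]
```

View pics/s1.png

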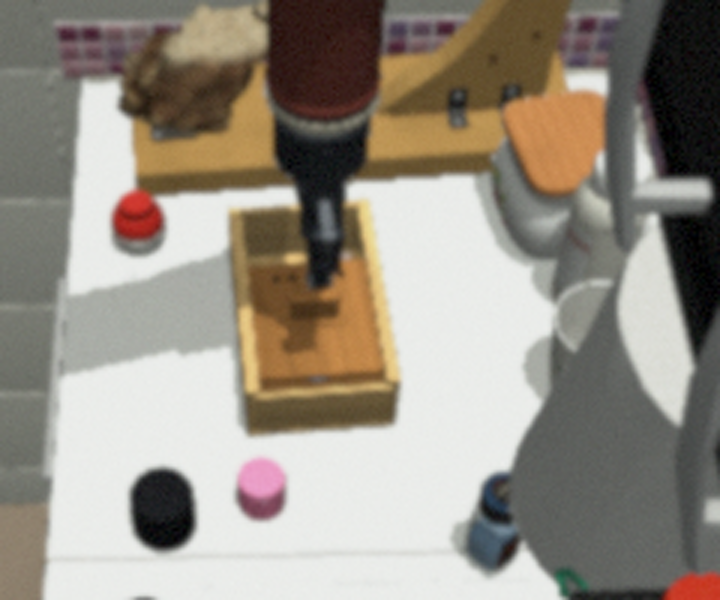

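The crop shows the fingers above the tab (tab at about (315,310) in it), straddling it along the keeper's y. I'll go down and grip.

Request:
{"name": "servo_tool", "arguments": {"steps": [{"x": -0.1, "y": -0.3, "z": 3.5, "twist": 0}, {"x": -0.1, "y": -0.3, "z": 6, "twist": 0}, {"x": -0.1, "y": -0.3, "z": 6.8, "twist": 0}, {"x": -0.1, "y": -0.3, "z": 6.8, "twist": 0}]}}

```text
clock: 4.5
eef_pos: [0.5496, 0.0881, 0.2478]
tcp_rot: [0.999, 0.033, 0.001, 0.0]
ft_force: [0.1, 0.7, 0.4]
gripper_width: 0.051
finger_force: 0.0
```

Request:
{"name": "servo_tool", "arguments": {"steps": [{"x": 0, "y": 0, "z": 0, "twist": 0}, {"x": 0, "y": 0, "z": 0, "twist": 0}, {"x": 0, "y": 0, "z": 0, "twist": 0}, {"x": 0, "y": 0, "z": 0, "twist": 0}, {"x": 0, "y": 0, "z": 0, "twist": 0}, {"x": 0, "y": 0, "z": 0, "twist": 0}], "jaw": 1, "squeeze": 30}}

```text
clock: 5.25
eef_pos: [0.5496, 0.0885, 0.2478]
tcp_rot: [0.999, 0.034, 0.001, 0.0]
ft_force: [-1.3, -0.4, 7.7]
gripper_width: 0.0116
finger_force: 34.3
```

Request:
{"name": "servo_tool", "arguments": {"steps": [{"x": 0, "y": -1, "z": -0.1, "twist": 0}, {"x": 0, "y": -2.5, "z": -0.1, "twist": 0}, {"x": 0, "y": -4, "z": -0.1, "twist": 0}, {"x": 0, "y": -5.3, "z": -0.1, "twist": 0}, {"x": 0, "y": -6.2, "z": -0.1, "twist": 0}, {"x": 0, "y": -6.6, "z": -0.1, "twist": 0}, {"x": 0, "y": -6.8, "z": -0.1, "twist": 0}, {"x": 0, "y": -6.8, "z": -0.1, "twist": 0}]}}

```text
clock: 6.25
eef_pos: [0.5457, 0.1507, 0.2478]
tcp_rot: [1.0, 0.031, -0.0, 0.005]
ft_force: [2.9, -28.2, 8.0]
gripper_width: 0.0111
finger_force: 35.1
```

It moved 62 mm and then met 28 N, so it's probably at its stop. I'll ease off, release, rise and check.

Request:
{"name": "servo_tool", "arguments": {"steps": [{"x": 0, "y": 0.4, "z": 0, "twist": 0}, {"x": 0, "y": 0.4, "z": 0, "twist": 0}]}}

```text
clock: 6.5
eef_pos: [0.5456, 0.1496, 0.2478]
tcp_rot: [0.999, 0.032, 0.0, 0.002]
ft_force: [3.7, -14.9, 1.6]
gripper_width: 0.0115
finger_force: 33.9
```

Request:
{"name": "servo_tool", "arguments": {"steps": [{"x": 0, "y": 0, "z": 0, "twist": 0}, {"x": 0, "y": 0, "z": 0, "twist": 0}, {"x": 0, "y": 0, "z": 0, "twist": 0}, {"x": 0, "y": 0, "z": -4, "twist": 0}, {"x": 0, "y": 0, "z": -9, "twist": 0}, {"x": 0, "y": 5.5, "z": -11, "twist": 0}, {"x": 0, "y": 11, "z": -12, "twist": 0}, {"x": 0, "y": 17, "z": -12, "twist": 0}, {"x": 0, "y": 22, "z": -12, "twist": 0}, {"x": 0, "y": 22, "z": -12, "twist": 0}], "jaw": 0.4}}

```text
clock: 7.75
eef_pos: [0.5595, -0.0716, 0.3674]
tcp_rot: [1.0, 0.03, -0.0, 0.001]
ft_force: [-0.1, 0.1, 0.1]
gripper_width: 0.0512
finger_force: 0.0
```

```bash
python3 - <<'E'
from h import *
ims={}
for c in("side","top"):
    im,d=arm.grab_frame(c); np.save(f"{c}1.npy",d); ims[c]=im
    for n in["stud_seat","tab_grip","keeper","seat_ring"]:
        print(c,n,[(np.array(q["centre"]).round(4).tolist(),round(q["conf"],2)) for q in arm.landmark_of(c,n)][:2])
    for q in arm.regions_of(c,"keeper")[:1]:
        m=cv2.dilate(q["region"].astype(np.uint8),np.ones((3,3)))>0
        P=cloud(c,d,m); t=P[(P[:,2]>.085)&(P[:,2]<.11)]; print(" tab",len(t),(cv2.minAreaRect(t[:,:2].astype(np.float32)*1000)) if len(t)>4 else 0)
    # stud: points above well floor, near expected axis
    P=cloud(c,d,np.ones(d.shape,bool)); s=P[(np.hypot(P[:,0]-.5525,P[:,1]-.057)<.022)&(P[:,2]>.045)&(P[:,2]<.062)]
    print(" stud",len(s),s.mean(0),s.min(0),s.max(0))
a=cv2.resize(ims["side"][100:220,290:390],None,fx=4,fy=4,interpolation=cv2.INTER_CUBIC)
b=cv2.resize(ims["top"][165:245,210:310],None,fx=4,fy=4,interpolation=cv2.INTER_CUBIC)
b=cv2.copyMakeBorder(b,0,160,0,0,cv2.BORDER_CONSTANT); cv2.imwrite("pics/m2.png",np.hstack([a,b]))
o,p,r=pose(); print(o["clock"],p,r,o["gripper_width"],o["joint_pos"],o["ft_force"])
E
```

```text
side stud_seat [([0.551, 0.0544, 0.0385], 0.59)]
side tab_grip [([0.5483, 0.1506, 0.0897], 0.86)]
side keeper []
side seat_ring [([0.5502, 0.0573, 0.0374], 0.54)]
 tab 14 ((527.87255859375, 144.59523010253906), (11.061718940734863, 5.415834903717041), 88.76393127441406)
 stud 49 [0.5512 0.0514 0.0525] [0.5419 0.0427 0.0451] [0.5603 0.0616 0.061 ]
top stud_seat [([0.5506, 0.0563, 0.0355], 0.97)]
top tab_grip [([0.546, 0.1462, 0.0844], 0.58)]
top keeper [([0.5467, 0.1188, 0.0022], 0.88)]
top seat_ring [([0.5462, 0.1486, 0.0877], 0.6)]
 tab 98 ((545.6298828125, 148.5599822998047), (42.2562370300293, 13.110280990600586), 3.66044020652771)
 stud 66 [0.5512 0.0591 0.0546] [0.5424 0.0488 0.0454] [0.5639 0.0699 0.0619]
8.35 [ 0.5597 -0.0668  0.3677] [[ 0.9977  0.0682 -0.0001]
 [ 0.0682 -0.9977  0.0001]
 [-0.0001 -0.0001 -1.    ]] 0.05139693092046714 [ 0.4197  0.213  -0.4339  1.7101  0.0941  1.2391 -1.5388] [ 0.3809 -0.284  -0.4196]
```

View pics/m2.png

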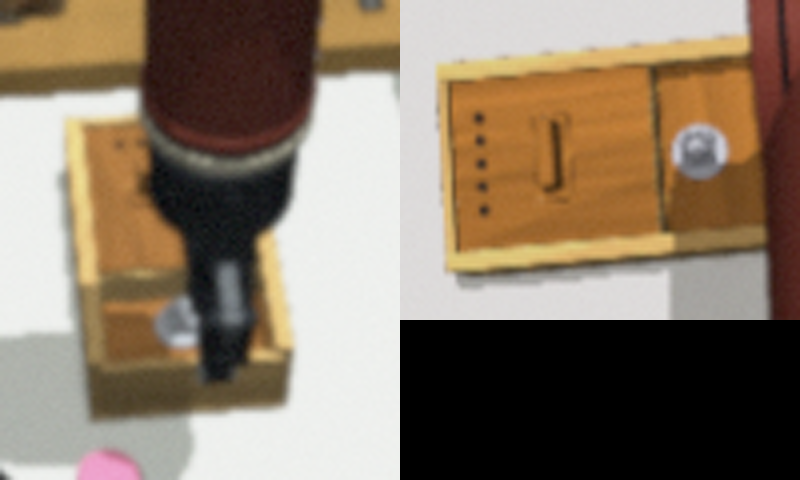

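The top view shows the cover flush at the +y end with the stud uncovered at about (700,150) in the montage. The tab moved about 62 mm to its stop. Next is the cap: I'll first centre it with a light grip along y, then turn 90° for the real grip.

Request:
{"name": "servo_tool", "arguments": {"steps": [{"x": -4.1, "y": 3, "z": 0, "twist": 0}, {"x": -8.2, "y": 6, "z": 0, "twist": 0}, {"x": -12.4, "y": 9, "z": 0, "twist": 0}, {"x": -16.5, "y": 12, "z": 3, "twist": 0}, {"x": -16.5, "y": 12, "z": 8, "twist": 0}, {"x": -16.5, "y": 12, "z": 12, "twist": 0}, {"x": -16.5, "y": 12, "z": 12, "twist": 0}, {"x": -16.5, "y": 12, "z": 12, "twist": 0}], "jaw": 0.2}}

```text
clock: 9.35
eef_pos: [0.4039, -0.1981, 0.2492]
tcp_rot: [0.999, 0.034, 0.001, 0.0]
ft_force: [1.2, -0.3, 0.5]
gripper_width: 0.0681
finger_force: 0.0
```

```bash
python3 - <<'E'
from h import *
o,p,r=pose(); print(o["clock"],p,r[:,0],o["gripper_width"],o["joint_pos"],o["ft_force"],delta((.4037,-.1973,.026)))
d=np.load("top1.npy"); P=cloud("top",d,np.ones(d.shape,bool))
th=np.radians(3.85); L=(P-[.551,.0563,0])@np.array([[np.cos(th),-np.sin(th),0],[np.sin(th),np.cos(th),0],[0,0,1]])
for a in(-.04,-.02,0.02,.04):
    s=L[(abs(L[:,0]-a)<.01)&(L[:,1]>.01)&(L[:,1]<.05)]; s=s[np.argsort(s[:,1])]
    print(a,"low max y",s[s[:,2]<.05][:,1].max(),"high min y",s[s[:,2]>.058][:,1].min())
E
```

```text
9.35 [ 0.4039 -0.1981  0.2492] [0.9977 0.068  0.0013] 0.06813450348646281 [ 0.6525  0.0964 -0.3067  2.0994  0.0358  0.9491 -1.1764] [ 1.1929 -0.2578  0.4843] [-0.0485 -0.0987  6.8478]
-0.04 low max y 0.02974587175423288 high min y 0.029409343061618607
-0.02 low max y 0.02954781650216619 high min y 0.029049381138686575
0.02 low max y 0.02963730562504662 high min y 0.02864440467736205
0.04 low max y 0.029827214504954725 high min y 0.028963907166550163
```

The cover edge is 29 mm from the stud estimate (26 nominal), so it's shut. Going down to the cap.

Request:
{"name": "servo_tool", "arguments": {"steps": [{"x": 0, "y": 0, "z": 3, "twist": 0}, {"x": 0, "y": 0, "z": 5.8, "twist": 0}, {"x": 0, "y": 0, "z": 6.8, "twist": 0}, {"x": 0, "y": 0, "z": 6.8, "twist": 0}]}}

```text
clock: 9.85
eef_pos: [0.4038, -0.1982, 0.1806]
tcp_rot: [0.999, 0.034, 0.0, 0.0]
ft_force: [-0.3, -0.2, 1.1]
gripper_width: 0.0683
finger_force: 0.0
```

Request:
{"name": "servo_tool", "arguments": {"steps": [{"x": 0, "y": 0, "z": 0, "twist": 0}, {"x": 0, "y": 0, "z": 0, "twist": 0}, {"x": 0, "y": 0, "z": 0, "twist": 0}, {"x": 0, "y": 0, "z": 0, "twist": 0}, {"x": 0, "y": 0, "z": 0, "twist": 0}], "jaw": 0.6, "squeeze": 20}}

```text
clock: 10.48
eef_pos: [0.4038, -0.1983, 0.181]
tcp_rot: [0.999, 0.034, 0.001, 0.001]
ft_force: [-1.7, 1.1, 7.0]
gripper_width: 0.0415
finger_force: 20.6
```

Request:
{"name": "servo_tool", "arguments": {"steps": [{"x": 0, "y": 0, "z": 0, "twist": 0}, {"x": 0, "y": 0, "z": 0, "twist": 0}, {"x": 0, "y": 0, "z": 0, "twist": 0}, {"x": 0, "y": 0, "z": 0, "twist": 10}, {"x": 0, "y": 0, "z": 0, "twist": 20}, {"x": 0, "y": 0, "z": 0, "twist": 20}], "jaw": 0.2}}

```text
clock: 11.22
eef_pos: [0.4032, -0.198, 0.1797]
tcp_rot: [0.99, -0.14, -0.0, -0.0]
ft_force: [-0.3, -0.2, 0.5]
gripper_width: 0.0682
finger_force: 0.0
```

```bash
python3 - <<'E'
from h import *
o,p,r=pose(); print(o["clock"],p,r[:,0],o["gripper_width"],o["joint_pos"],o["ft_force"])
E
```

```text
11.225 [ 0.4032 -0.198   0.1797] [ 0.961  -0.2765 -0.0002] 0.06820274440083204 [ 0.5965  0.2037 -0.2564  2.1546  0.0722  0.7913 -1.5566] [-0.3252 -0.2029  0.5434]
```

Positive twist lowers joint 7, so I'll turn the other way: -110° from here.

Request:
{"name": "servo_tool", "arguments": {"steps": [{"x": 0, "y": 0, "z": 0, "twist": -10.5}, {"x": 0, "y": 0, "z": 0, "twist": -21}, {"x": 0, "y": 0, "z": 0, "twist": -31.5}, {"x": 0, "y": 0, "z": 0, "twist": -42}, {"x": 0, "y": 0, "z": 0, "twist": -52.5}, {"x": 0, "y": 0, "z": 0, "twist": -63}, {"x": 0, "y": 0, "z": 0, "twist": -73.5}, {"x": 0, "y": 0, "z": 0, "twist": -84}, {"x": 0, "y": 0, "z": 0, "twist": -94.5}, {"x": 0, "y": 0, "z": 0, "twist": -105}]}}

```text
clock: 12.48
eef_pos: [0.4032, -0.198, 0.1797]
tcp_rot: [0.71, 0.704, 0.0, -0.0]
ft_force: [0.2, -0.4, -0.3]
gripper_width: 0.0683
finger_force: 0.0
```

Request:
{"name": "servo_tool", "arguments": {"steps": [{"x": 0, "y": 0, "z": 0, "twist": -5}, {"x": 0, "y": 0, "z": 0, "twist": -5}, {"x": 0, "y": 0, "z": 0, "twist": -5}]}}

```text
clock: 12.85
eef_pos: [0.4032, -0.1981, 0.1797]
tcp_rot: [0.683, 0.731, 0.0, 0.0]
ft_force: [0.8, -0.7, 0.6]
gripper_width: 0.0679
finger_force: 0.0
```

Request:
{"name": "servo_tool", "arguments": {"steps": [{"x": 0, "y": 0, "z": 0, "twist": 0}, {"x": 0, "y": 0, "z": 0, "twist": 0}, {"x": 0, "y": 0, "z": 0, "twist": 0}, {"x": 0, "y": 0, "z": 0, "twist": 0}, {"x": 0, "y": 0, "z": 0, "twist": 0}], "jaw": 1, "squeeze": 70}}

```text
clock: 13.48
eef_pos: [0.4034, -0.198, 0.18]
tcp_rot: [0.683, 0.731, 0.0, 0.0]
ft_force: [-2.0, 0.3, 5.8]
gripper_width: 0.041
finger_force: 70.2
```

```bash
python3 - <<'E'
from h import *
o,p,r=pose(); print(o["clock"],p,r[:,0],o["gripper_width"],o["finger_force"],o["joint_pos"],o["ft_force"]); print(delta((.5515,.0570,.18)))
E
```

```text
13.475 [ 0.4034 -0.198   0.18  ] [-0.0677  0.9977 -0.0003] 0.04095966196402634 70.23166274662799 [ 0.8319  0.2296 -0.5099  2.1432  0.1552  0.8028  0.2928] [-1.9968  0.3194  5.8028]
[ 24.4417  16.5044 -15.4715]
```

Request:
{"name": "servo_tool", "arguments": {"steps": [{"x": 0, "y": 0, "z": -5, "twist": 0}, {"x": 0, "y": 0, "z": -10, "twist": 0}, {"x": 4, "y": 2.7, "z": -13, "twist": 0}, {"x": 8, "y": 5.4, "z": -13, "twist": 0}, {"x": 12, "y": 8.1, "z": -13, "twist": 0}, {"x": 16, "y": 10.8, "z": -13, "twist": 0}, {"x": 20, "y": 13.5, "z": -13, "twist": 0}, {"x": 24.4, "y": 16.5, "z": -13, "twist": 0}, {"x": 24.4, "y": 16.5, "z": -12, "twist": 0}, {"x": 24.4, "y": 16.5, "z": -12, "twist": 0}]}}

```text
clock: 14.72
eef_pos: [0.5508, 0.0563, 0.2985]
tcp_rot: [0.683, 0.731, -0.001, -0.001]
ft_force: [-0.2, 0.3, -1.5]
gripper_width: 0.0411
finger_force: 70.9
```

```bash
python3 - <<'E'
from h import *
o,p,r=pose(); print(o["clock"],p,r,o["gripper_width"],o["finger_force"],o["joint_pos"],o["ft_force"]); print(delta((.5515,.0570,.12)))
ims={}
for c in("side","top"):
    im,d=arm.grab_frame(c); np.save(f"{c}2.npy",d); ims[c]=im
    for n in["stud_seat","cap_centre","tab_grip","seat_ring"]:
        print(c,n,[(np.array(q["centre"]).round(4).tolist(),round(q["conf"],2)) for q in arm.landmark_of(c,n)][:4])
a=cv2.resize(ims["side"][90:210,280:380],None,fx=5,fy=5,interpolation=cv2.INTER_CUBIC)
b=cv2.resize(ims["top"][165:245,210:310],None,fx=3,fy=3,interpolation=cv2.INTER_CUBIC)
b=cv2.copyMakeBorder(b,0,360,0,0,cv2.BORDER_CONSTANT); cv2.imwrite("pics/m3.png",np.hstack([a,b]))
E
```

```text
14.725 [0.5508 0.0563 0.2985] [[-0.0681  0.9977 -0.0025]
 [ 0.9977  0.0681 -0.0002]
 [-0.     -0.0026 -1.    ]] 0.04110190271861855 70.89414997983113 [ 0.4529  0.3086 -0.7403  1.7998  0.2287  1.1236 -0.296 ] [-0.1697  0.3344 -1.4945]
[0.0645 0.1198 2.3752]
side stud_seat [([0.5515, 0.0591, 0.0352], 0.92), ([0.387, -0.3373, 0.0008], 0.64), ([0.384, 0.2419, -0.0025], 0.27)]
side cap_centre [([0.5515, 0.0571, 0.1407], 0.84), ([0.4992, -0.0658, 0.0203], 0.74), ([0.4177, -0.0869, 0.0245], 0.65)]
side tab_grip [([0.5481, 0.1498, 0.0893], 0.8), ([0.5495, 0.056, 0.0372], 0.56)]
side seat_ring [([0.5545, 0.0582, 0.0355], 0.54)]
top stud_seat []
top cap_centre [([0.4191, -0.0881, 0.0279], 0.89), ([0.5029, -0.0667, 0.0229], 0.63)]
top tab_grip []
top seat_ring []
```

View pics/m3.png

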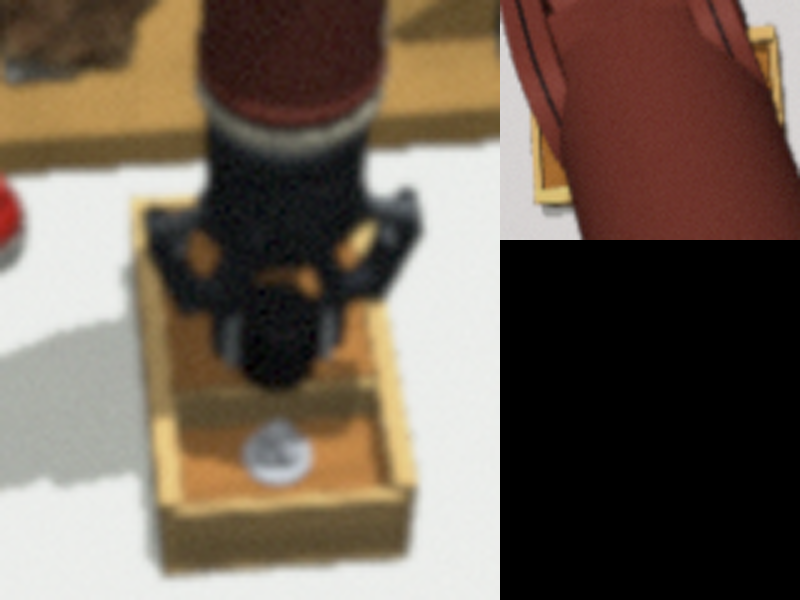

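The side crop shows the cap (centre about (277,340)) nearly in line with the stud and ring (centre about (279,455)). I'll measure the relative offset by fitting projected outlines of the ring and the cap's lower rim.

```bash
python3 - <<'E'
from h import *
from scipy.optimize import minimize_scalar
im,d=arm.grab_frame("side"); c=arm.camera_info("side")
g=im.astype(int); sat=g.max(2)-g.min(2); 
roi=np.zeros(d.shape,bool); roi[172:190,324:348]=True
m=roi&(sat<45)&(g.max(2)>90); n,l,s,ce=cv2.connectedComponentsWithStats(m.astype(np.uint8)); i=1+s[1:,4].argmax(); print("ring blob",s[i],ce[i])
def proj(P): return cv2.projectPoints(np.array(P,float),np.array(c["rvec"],float),np.array(c["tvec"],float),np.array(c["K"]),np.array(c["distortion"]))[0].reshape(-1,2)
t=np.linspace(0,2*np.pi,90)
def circ(x,y,z,r): return np.c_[x+r*np.cos(t),y+r*np.sin(t),0*t+z]
for xy in[(.5515,.057),(.5515,.0591),(.5505,.0545)]:
    # silhouette of ring+stud
    q=np.vstack([proj(circ(*xy,.036,.0185)),proj(circ(*xy,.032,.0185)),proj(circ(*xy,.060,.005))]); print(xy,"pred bbox",q.min(0),q.max(0))
dark=(g.max(2)<45)
o,p,r=pose(); G=p+r[:,2]*arm.hold_point_z
q=np.vstack([proj(circ(G[0],G[1],G[2]-.026,.0215)),proj(circ(G[0],G[1],G[2]+.016,.0215))]);print("G",G,"cap pred",q.min(0),q.max(0))
y0=int(q[:,1].max())
for v in range(y0-8,y0+5): 
    u=np.nonzero(dark[v,322:350])[0]; print(v,(u.min()+322,u.max()+322) if len(u) else None, end="; ")
print(); mv=m
for v in range(172,190):
    u=np.nonzero(mv[v])[0]; print(v,(u.min(),u.max()) if len(u) else None,end="; ")
E
```

```text
ring blob [328 173  14  14 150] [334.74   179.8667]
(0.5515, 0.057) pred bbox [327.646  173.5214] [341.2481 186.7309]
(0.5515, 0.0591) pred bbox [327.6203 172.901 ] [341.2097 186.1035]
(0.5505, 0.0545) pred bbox [327.3104 174.2688] [340.9267 187.4867]
G [0.5514 0.0564 0.1452] cap pred [326.9051 143.9365] [344.3619 167.7509]
159 (np.int64(328), np.int64(343)); 160 (np.int64(328), np.int64(343)); 161 (np.int64(328), np.int64(342)); 162 (np.int64(328), np.int64(341)); 163 (np.int64(329), np.int64(341)); 164 (np.int64(330), np.int64(341)); 165 (np.int64(330), np.int64(340)); 166 (np.int64(332), np.int64(338)); 167 (np.int64(334), np.int64(337)); 168 None; 169 None; 170 None; 171 None; 
172 None; 173 (np.int64(327), np.int64(335)); 174 (np.int64(331), np.int64(338)); 175 (np.int64(331), np.int64(339)); 176 (np.int64(330), np.int64(339)); 177 (np.int64(329), np.int64(340)); 178 (np.int64(329), np.int64(341)); 179 (np.int64(328), np.int64(341)); 180 (np.int64(328), np.int64(341)); 181 (np.int64(328), np.int64(341)); 182 (np.int64(329), np.int64(341)); 183 (np.int64(329), np.int64(341)); 184 (np.int64(330), np.int64(340)); 185 (np.int64(331), np.int64(339)); 186 (np.int64(332), np.int64(338)); 187 None; 188 None; 189 None;
```

The ring fits (0.552, 0.0577) and the cap (0.551, 0.057), so only about 1 mm of correction is needed. Lowering to just above the catch balls.

Request:
{"name": "servo_tool", "arguments": {"steps": [{"x": 0.1, "y": 0.1, "z": 2, "twist": 0}, {"x": 0.1, "y": 0.1, "z": 4, "twist": 0}, {"x": 0.1, "y": 0.1, "z": 5.5, "twist": 0}, {"x": 0.1, "y": 0.1, "z": 6.5, "twist": 0}, {"x": 0.1, "y": 0.1, "z": 6.7, "twist": 0}, {"x": 0.1, "y": 0.1, "z": 6.7, "twist": 0}]}}

```text
clock: 16.02
eef_pos: [0.5524, 0.0578, 0.2329]
tcp_rot: [0.683, 0.731, 0.0, 0.0]
ft_force: [-0.4, 0.2, 0.5]
gripper_width: 0.0403
finger_force: 70.9
```

```bash
python3 - <<'E'
from h import *
o,p,r=pose(); print(o["clock"],p,p+r[:,2]*arm.hold_point_z,r[:,2],o["gripper_width"],o["finger_force"],o["ft_force"],o["torque"])
E
```

```text
16.025 [0.5524 0.0578 0.2329] [0.5525 0.0578 0.0782] [ 0.0003  0.0002 -1.    ] 0.040309777391172516 70.89425797094009 [-0.438   0.1596  0.5264] [ 0.0866  0.0058 -0.0406]
```

Request:
{"name": "servo_tool", "arguments": {"steps": [{"x": 0, "y": 0, "z": 0.4, "twist": 0}, {"x": 0, "y": 0, "z": 0.7, "twist": 0}, {"x": 0, "y": 0, "z": 1.0, "twist": 0}, {"x": 0, "y": 0, "z": 1.3, "twist": 0}, {"x": 0, "y": 0, "z": 1.6, "twist": 0}, {"x": 0, "y": 0, "z": 1.8, "twist": 0}, {"x": 0, "y": 0, "z": 1.8, "twist": 0}, {"x": 0, "y": 0, "z": 1.8, "twist": 0}]}}

```text
clock: 17.02
eef_pos: [0.5525, 0.058, 0.216]
tcp_rot: [0.683, 0.731, 0.0, 0.0]
ft_force: [-4.0, 0.3, 14.0]
gripper_width: 0.0407
finger_force: 73.3
```

```bash
python3 - <<'E'
from h import *
o,p,r=pose(); print(o["clock"],p,p+r[:,2]*arm.hold_point_z,r[:,2],o["gripper_width"],o["finger_force"],o["ft_force"],o["torque"])
E
```

```text
17.025 [0.5525 0.058  0.216 ] [0.5527 0.058  0.0613] [ 0.0009 -0.0003 -1.    ] 0.04070468700604947 73.3021414178802 [-3.9621  0.2596 13.9698] [0.1023 0.8275 0.0481]
```

Request:
{"name": "servo_tool", "arguments": {"steps": [{"x": 0, "y": 0, "z": 0.1, "twist": 0}, {"x": 0, "y": 0, "z": 0.2, "twist": 0}, {"x": 0, "y": 0, "z": 0.2, "twist": 0}, {"x": 0, "y": 0, "z": 0.2, "twist": 0}]}}

```text
clock: 17.52
eef_pos: [0.5526, 0.0582, 0.2158]
tcp_rot: [0.683, 0.731, -0.0, 0.001]
ft_force: [-12.8, -1.0, 37.7]
gripper_width: 0.0404
finger_force: 75.8
```

```bash
python3 - <<'E'
from h import *
o,p,r=pose(); print(o["clock"],p,p+r[:,2]*arm.hold_point_z,r[:,2],o["gripper_width"],o["finger_force"],o["ft_force"],o["torque"])
im,d=arm.grab_frame("side"); cv2.imwrite("pics/s4.png",cv2.resize(im[90:210,280:380],None,fx=5,fy=5,interpolation=cv2.INTER_CUBIC))
print([(np.array(q["centre"]).round(4).tolist(),round(q["conf"],2)) for q in arm.landmark_of("side","cap_centre")][:4],[(np.array(q["centre"]).round(4).tolist(),round(q["conf"],2)) for q in arm.landmark_of("side","tab_grip")][:2])
E
```

```text
17.525 [0.5526 0.0582 0.2158] [0.5528 0.058  0.0611] [ 0.0011 -0.0016 -1.    ] 0.04039208529591916 75.82902882986673 [-12.8127  -1.0084  37.6708] [-0.3742  3.0553  0.0293]
[([0.4169, -0.0859, 0.0261], 0.88), ([0.5541, 0.0563, 0.0564], 0.71), ([0.4971, -0.0648, 0.0208], 0.53)] [([0.5469, 0.1466, 0.0857], 0.5)]
```

View pics/s4.png

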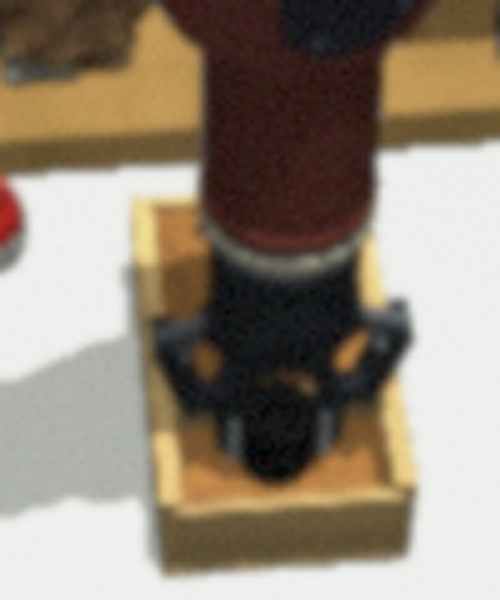

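The cap sits on the ring: its centre is at about z 0.0565 and the contact is stiff. I'll ease the push a little and hold.

Request:
{"name": "servo_tool", "arguments": {"steps": [{"x": 0, "y": 0, "z": -0.1, "twist": 0}, {"x": 0, "y": 0, "z": -0.1, "twist": 0}, {"x": 0, "y": 0, "z": -0.1, "twist": 0}, {"x": 0, "y": 0, "z": -0.1, "twist": 0}]}}

```text
clock: 18.18
eef_pos: [0.5526, 0.0581, 0.2159]
tcp_rot: [0.683, 0.731, -0.0, 0.001]
ft_force: [-8.0, -0.5, 25.0]
gripper_width: 0.0405
finger_force: 74.1
```

```bash
python3 -c "
from bench import arm
print(arm.sign_off())"
```

```text
the job is handed in; nothing more can be done
None
```

The job is handed in: the cover is shut against its stop and the cap sits home on the stud, with the gripper still on it and pressing down with about 25 N. The verdict was not reported back.

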